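# Ready the ledge: shut the drawer, point out guard and clipper

### The job

Get the balcony ledge ready for the next haircut: with the fingertips, push the open top drawer of the small aluminium unit fully home, out of the barber's way, then show him the set-up by pointing straight down with the fingertips, two or three centimetres above it and without contact, for a good two seconds each: first at the middle of the tallest of the three guard combs on the steel tray, then at the cutting head of the black hair clipper. Finish there, still pointing at the head. Do not touch, shift or lift the tray, the guards, the clipper or any other loose thing on the ledge, and do not point at the two lower guards on the way.

Things in the scene. Friction and masses are not known exactly. Their poses are not given: they have to be found in the camera images.
- drawer (a joint): how far the top drawer stands open, m: 0 fully home (its stop), at most 0.14. It slides along the unit's own x axis, closing towards +x of unit. It stays where it is left; pushing takes 2 to 4 N; no spring.
- drawer_front (a point): centre of the outer face of the top drawer's flat aluminium front (moves with the drawer), 110 mm above the ledge; the face is upright, faces the unit's -x, 196 mm wide and 72 mm high (upper edge 146 mm above the ledge). A lever latch grip, 75 mm wide, stands 16 mm out of the lower part of the face, its upper edge 95 mm above the ledge; the strip above it is plain and free to push on. Axes are those of the unit.
- unit: aluminium drawer unit, fixed to the ledge, 200 mm deep (x), 200 mm wide (y), 150 mm high, two drawers one above the other (the lower one does not open); origin at the centre of its underside; front faces its own -x. When home, the top drawer's face is 110 mm in front of this origin.
- tray: shallow stainless steel tray, fixed to the ledge, 130 mm (x) by 230 mm (y), walls 12 mm high and 3 mm thick, floor 3 mm thick; origin at the centre of its underside. The three guards stand on it in a row along its y, about 68 mm apart, in any order.
- guard_tall: black plastic clipper guard comb standing teeth up on the tray, 44 mm (x) by 40 mm (y), 40 mm high; loose; origin at the centre of its underside, which rests on the tray's floor; z up. The tallest of the three: the one to point at (its top is 40 mm above this origin).
- guard_mid: black plastic clipper guard comb standing teeth up on the tray, 44 mm (x) by 40 mm (y), 24 mm high; loose; origin at the centre of its underside, which rests on the tray's floor; z up. Not to be pointed at.
- guard_short: black plastic clipper guard comb standing teeth up on the tray, 44 mm (x) by 40 mm (y), 14 mm high; loose; origin at the centre of its underside, which rests on the tray's floor; z up. Not to be pointed at.
- clipper: black plastic hair clipper lying on the ledge, 176 mm long along its x (cutting head at +x, cord stub at -x), 46 mm wide, 43 mm high; loose; origin on the underside, near mid-length.
- clipper_head (a point): the point on top of the clipper's cutting head to point at: 62 mm along the clipper's +x from its origin, on its centre line, 30 mm above the ledge (the head is 30 mm high and 42 mm wide, with the steel blade beyond it). Its z is up.
- comb: red comb lying flat, 180 x 27 x 5 mm, bystander; origin at the centre of its underside
- cup: white ceramic cup with a handle, 76 mm across, 85 mm high, bystander; origin at the centre of its underside
- bottle: amber bottle, 54 mm across, 150 mm high, bystander; origin at the centre of its underside
- jar: white jar with an aluminium lid, 68 mm across, 65 mm high, bystander; origin at the centre of its underside
- brush: shaving brush standing on its handle, 34 mm across, 102 mm high, bystander; origin at the centre of its underside

How it is judged:
On the way, in this order (a step that is already met when the one before it is completed fails the run):
1. the top drawer is fully home (within 4 mm) (value of joint drawer below 0.004 m), for 0.2 s.
2. the fingertips point at the tallest guard, just above its middle, for 1.5 s (horizontal distance between the grasp point and guard_tall below 0.022 m and z of the grasp point in the frame of guard_tall between 0.055 and 0.112 m), for 1.5 s.
3. the fingertips point at the clipper's cutting head, just above it, for 1.5 s (horizontal distance between the grasp point and clipper_head below 0.022 m and z of the grasp point in the frame of clipper_head between 0.015 and 0.072 m), for 1.5 s.
At the end, for the whole second after the job is handed in: The top drawer is home within 4 mm; the grasp point is within 22 mm sideways of the point on the clipper's head, with the fingertips clear of it and at most about 5 cm above it; every loose thing stands within 6 mm of where it began (all of step 3 and value of joint drawer below 0.004 m and distance of each of guard_tall, guard_mid, guard_short, clipper, comb, cup, bottle, jar, brush from where it was at the start of the episode below 0.006 m); the robot touches nothing.
It fails at once if a guard, the clipper or another loose thing on the ledge is shifted by more than 6 mm, lifted or carried (distance of any of guard_tall, guard_mid, guard_short, clipper, comb, cup, bottle, jar, brush from where it was at the start of the episode above 0.006 m).
It fails at once if the robot touches the tray or any loose thing (more than 0.3 N) (contact force between any of the fingers, the arm and guard_tall above 0.3 N or contact force between any of the fingers, the arm and guard_mid above 0.3 N or contact force between any of the fingers, the arm and guard_short above 0.3 N or contact force between any of the fingers, the arm and clipper above 0.3 N or contact force between any of the fingers, the arm and comb above 0.3 N or contact force between any of the fingers, the arm and cup above 0.3 N or contact force between any of the fingers, the arm and bottle above 0.3 N or contact force between any of the fingers, the arm and jar above 0.3 N or contact force between any of the fingers, the arm and brush above 0.3 N or contact force between any of the fingers, the arm and tray above 0.3 N).
It fails at once if the fingertips point at the short or the middle guard (grasp point within 15 mm sideways of its middle, fingertips less than about 5 cm above it) ((horizontal distance between the grasp point and guard_mid below 0.015 m and z of the grasp point in the frame of guard_mid between 0.039 and 0.096 m) or (horizontal distance between the grasp point and guard_short below 0.015 m and z of the grasp point in the frame of guard_short between 0.029 and 0.086 m)).
It also fails if it takes over 54 s, if anything falls off the work surface, if the arm or the gripper's body presses on something with over 40 N, if the wrist force passes 120 N, or if a joint passes its speed limit or range.

### The arm

A 6-joint arm with a two-finger parallel gripper is mounted at the origin on the work surface. World frame = base frame: x ahead of the robot, y to its left, z up, the work surface at z = 0. Lengths are in m, angles in rad, forces in N, time in s.
With the tool pointing down it reaches from about 0.35 to 0.775 m from the base axis. Payload 5.5 kg.
Tool frame: the origin (TCP) lies between the finger pads; the fingertips stand 19 mm ahead of it and the grasp point (between the pads) is the TCP (env.tcp_to_tips is the distance from the TCP to the fingertips, in m); z points along the fingers, y is the direction in which the jaws open and shut (so a half turn about z gives the same grasp; the last joint's range is limited). The gripper opens to 85 mm and grips with 20 to 120 N. Pads are 22 mm wide; open, the fingers measure 114 mm over their backs; the gripper's body (76 mm by 85 mm) begins 54 mm behind the grasp point. The pads swing forward as they close: fully open they stand 13 mm farther back than shut.
Start: joints at [-1.398, 0.313, 0.046, 1.304, 0, 1.431], TCP at [0.177, -0.547, 0.25] pointing down, gripper open.
Joint ranges: [-2.76, 2.76], [-0.86, 1.69], [-1.03, 1.26], [-2.2, 2.34], [-1.47, 1.5], [-3.14, 3.14]. Speed limits (rad/s): [2.57, 2.57, 3.14, 3.14, 3.14, 3.14].

### API

Orientations are given as a unit quaternion [w, x, y, z].
In Python, from workcell import env, eyes, job gives the robot as it stands. The module is installed in compiled form; this text tells all that it offers.
- The arm moves only by the tool move_arm, never from a script. Its argument "commands" is a list of rows, each a list of 3 entries, a list of its own where there are three numbers: the shift along the world's x, y, z as a fraction of full scale, then the turn, a rotation vector about the world's x, y, z as a fraction of full scale, then the gripper command: -1 is shut, 1 is fully open, values between are in proportion. In form: [[[x, y, z], [wx, wy, wz], gripper], ...]. A call has 1 to 5 rows; each row shifts and turns the commanded pose from where the row before left it; what a row does not reach is not made up. Full scale, the value 1, is 0.04 m for a shift and 8 degrees for a turn. A row lasts 1/10 s, in which the tool goes at most 50 mm and 8.59 degrees, less where a joint would pass 70% of its speed; a pose out of reach is approached as far as the arm can. A call with a number of a shift or a turn outside -1 to 1 is refused whole. A call with a gripper value outside its range is refused whole. The fingers move at their own pace and stop on an object; "newtons" is the grip in N (left out, the last holds). Time passes only in rows, so rows that do not move let the fingers close. It gives the time, the measured TCP pose, the force and the opening at its end, in the units of the state.
- env.get_state(): the state, without advancing time (a new reading comes with each control period).
- eyes.read_camera(name): name is "scene" or "top"; returns a dict with "frame" (420x560x3 uint8, red, green, blue), "mtx" (3x3 intrinsics, pixels), "k1" (the pictures are not rectified: a ray, as slopes to the right and down, at radius r is drawn at 1 + k1 r^2 times it, then the intrinsics apply), "camera_from_world" (4x4, takes a point from world to camera coordinates). Camera axes: x right, y down, z forward; pixel columns grow to the right and rows downward; lengths in m; the calibration is good to about 2 mm. A picture is of the moment at which its call begins. There is no depth.
- job.hand_in(): hands the job in, once; it reports no verdict.
The state is a dict: "clock": time; "joint_pos": joint angles; "qvel": joint speeds; "tau": joint torques, N m; "tcp_pos": TCP position; "orientation": TCP orientation; "wrist_force": force on the tool from outside, world axes, zero at the start; "ft_torque": the same for the moment, N m; "finger_gap": finger opening in m.
Only numpy, scipy, OpenCV 4.12 (cv2) and the standard library are available. Lean on these libraries where they do the work, as an engineer would, in place of code of your own. Each camera call takes 0.05 s, during which the arm holds its last target.

## Working session

There is one attempt and no reset: what is moved stays moved. The work goes in short steps, Python scripts to look and compute and a tool call to move; the robot and the scene stay as the last step left them, time stands still between calls to the robot, and variables do not carry over. Pictures are saved under pics/ and viewed, and the job is handed in when it is done.

Besides the shell and the picture viewer there is one more tool, called after "Call:" as name(argument=value, ...) on one line, values as JSON. move_arm: Moves the arm, as the interface text tells. Its arguments: {"type":"object","properties":{"commands":{"type":"array","items":{"type":"array"}},"newtons":{"type":"number"}},"required":["commands"]}

```bash
mkdir -p pics; cat > h.py <<'E'
import numpy as np, cv2
from workcell import env, eyes, job
def cam(n):
    return eyes.read_camera(n)
def ray(c,uv):
    K=c["mtx"];x=(uv[0]-K[0,2])/K[0,0];y=(uv[1]-K[1,2])/K[1,1]
    rd=np.hypot(x,y);r=rd
    for _ in range(30): r=rd/(1+c["k1"]*r*r)
    s=r/rd if rd>0 else 1
    d=np.array([x*s,y*s,1.]);T=np.array(c["camera_from_world"])
    return -T[:3,:3].T@T[:3,3], T[:3,:3].T@d
def onz(c,uv,z):
    o,d=ray(c,uv);return o+d*(z-o[2])/d[2]
def proj(c,p):
    T=np.array(c["camera_from_world"]);q=T[:3,:3]@np.array(p)+T[:3,3];x,y=q[0]/q[2],q[1]/q[2];r2=x*x+y*y;f=1+c["k1"]*r2
    K=c["mtx"];return np.array([K[0,0]*x*f+K[0,2],K[1,1]*y*f+K[1,2]])
def tri(c1,u1,c2,u2):
    o1,d1=ray(c1,u1);o2,d2=ray(c2,u2)
    A=np.stack([d1,-d2],1);s,_,_,_=np.linalg.lstsq(A,o2-o1,rcond=None)
    a=o1+s[0]*d1;b=o2+s[1]*d2
    return (a+b)/2,np.linalg.norm(a-b)
E
python3 - <<'E'
from h import *
for n in("scene","top"):
    c=cam(n);cv2.imwrite(f"pics/{n}0.png",cv2.cvtColor(c["frame"],cv2.COLOR_RGB2BGR))
    print(n,c["mtx"],c["k1"],ray(c,(280,210)))
print(env.get_state())
E
```

```text
scene [[473.21200251   0.         278.13794824]
 [  0.         473.21200251 207.9263826 ]
 [  0.           0.           1.        ]] -0.043009490645440185 (array([1.45194287, 0.06864799, 0.88892415]), array([-0.72843931, -0.07440576, -0.68108343]))
top [[392.52427785   0.         279.89361466]
 [  0.         392.52427785 216.35863266]
 [  0.           0.           1.        ]] 0.01786737539772152 (array([ 0.50967339, -0.01234464,  0.96137408]), array([ 0.10336612, -0.00255515, -0.99477204]))
{'clock': 0.1, 'joint_pos': array([-1.39761409e+00,  3.13917567e-01,  4.50857443e-02,  1.30359668e+00,
        6.46624333e-06,  1.43120705e+00]), 'qvel': array([ 0.00043586, -0.00195315,  0.00256552, -0.00023155, -0.0004189 ,
        0.00052399]), 'tau': array([ 2.48122124e-03, -4.81721878e+01,  2.99246603e+01,  1.26703363e-02,
       -1.89811349e-04,  7.10198066e-06]), 'tcp_pos': array([ 0.17685003, -0.54668032,  0.24949962]), 'orientation': array([-8.16029170e-04,  9.87796320e-01,  1.55749042e-01, -1.04741308e-05]), 'wrist_force': array([-0.21444089, -0.26591574,  0.57106831]), 'ft_torque': array([-0.07933918,  0.03465294, -0.04125011]), 'finger_gap': 0.0852791234389884}
```

View pics/scene0.png

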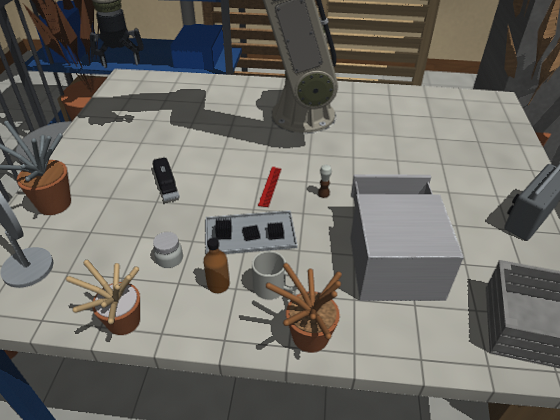

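View pics/top0.png

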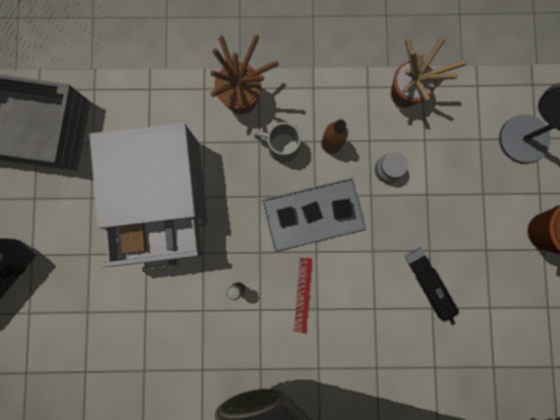

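The top view shows the drawer unit at about (145,190), open towards the robot with its front at about (152,260). The guards are at about (287,217), (313,212) and (343,209), and the clipper head at about (418,258). Next I'll enlarge the views to measure.

```bash
python3 - <<'E'
from h import *
t=cv2.imread("pics/top0.png");s=cv2.imread("pics/scene0.png")
def cr(im,x,y,w,h,k,n): cv2.imwrite(n,cv2.convertScaleAbs(cv2.resize(im[y:y+h,x:x+w],None,fx=k,fy=k,interpolation=cv2.INTER_CUBIC),alpha=1.5))
cr(t,85,115,130,160,3.5,"pics/c1.png")
cr(t,255,170,210,160,3.8,"pics/c2.png")
cr(s,140,140,160,120,5,"pics/c3.png")
cr(s,310,160,160,145,4,"pics/c4.png")
E
```

```text
(no output)
```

View pics/c1.png

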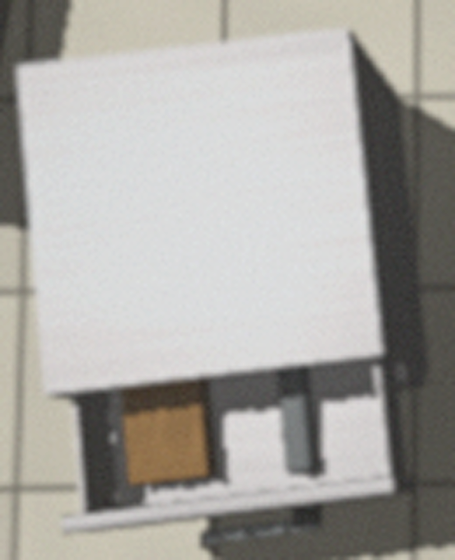

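View pics/c2.png

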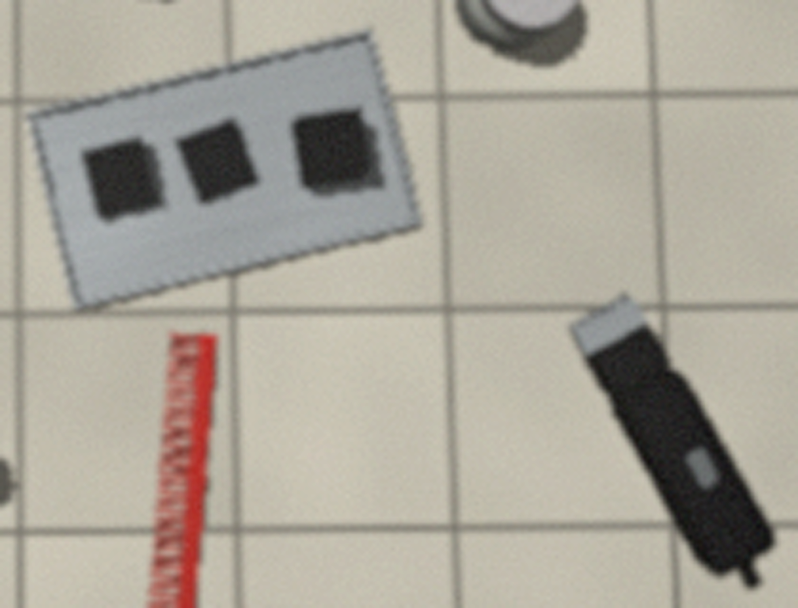

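View pics/c3.png

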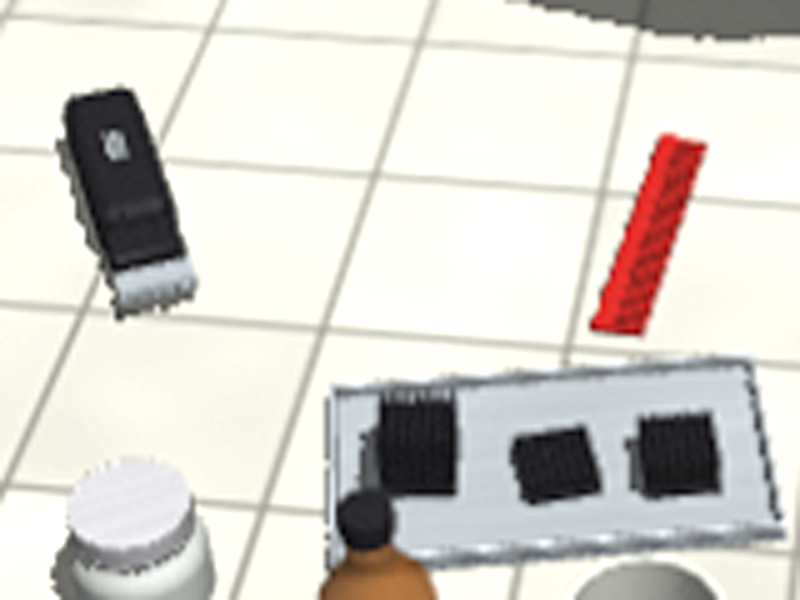

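View pics/c4.png

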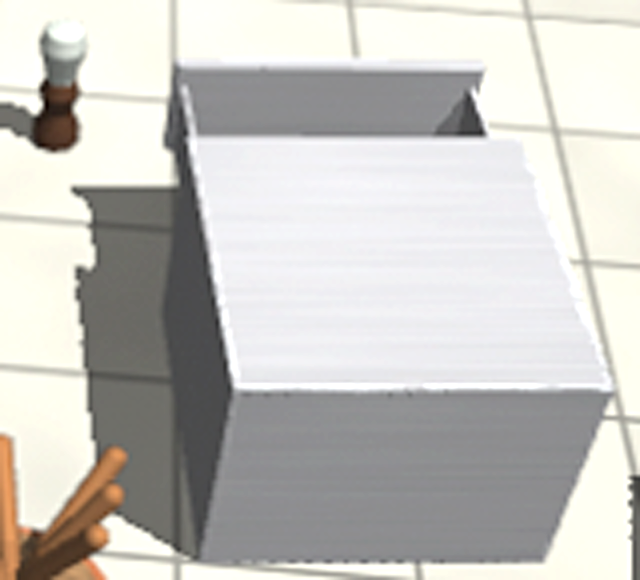

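```bash
python3 - <<'E'
from h import *
t=cam("top");s=cam("scene")
f1=lambda p:np.array(p)/3.5+[85,115]-.36
f2=lambda p:np.array(p)/3.8+[255,170]-.37
f3=lambda p:np.array(p)/5+[140,140]-.4
f4=lambda p:np.array(p)/4+[310,160]-.4
U=[onz(t,f1(p),.15)[:2] for p in[(17,65),(350,30),(383,357),(46,395)]]
D=[onz(t,f1(p),.146)[:2] for p in[(63,530),(393,490)]]
print("unit",np.round(U,3),"sides",[np.linalg.norm(U[i]-U[i-1]).round(3) for i in range(4)])
a=(U[0]+U[1])/2-(U[2]+U[3])/2;a/=np.linalg.norm(a);C=np.mean(U,0);print("c",C,"yaw",np.degrees(np.arctan2(a[1],a[0])))
print("front",np.round(D,3),np.linalg.norm(D[0]-D[1]),"x local",[(d-C)@a for d in D])
Us=[onz(s,f4(p),.15)[:2] for p in[(610,390),(235,388)]];print("scene unit back",np.round(Us,3))
Ds=[onz(s,f4(p),.146)[:2] for p in[(485,66),(178,63)]];print("scene front",np.round(Ds,3))
# tray rim
R=[onz(t,f2(p),.012)[:2] for p in[(30,115),(370,32),(420,228),(80,310)]];print("tray",np.round(R,3),np.mean(R,0),[np.linalg.norm(R[i]-R[i-1]).round(3) for i in range(4)])
tx=(R[1]+R[0]-R[2]-R[3]);tx/=np.linalg.norm(tx);ty=np.array([-tx[1],tx[0]]);print("tx",tx)
# guards mask in top: black
g=cv2.cvtColor(t["frame"],cv2.COLOR_RGB2GRAY);m=(g<50).astype(np.uint8)
n,l,st,ce=cv2.connectedComponentsWithStats(m)
for i in range(1,n):
    if st[i,4]>60 and 265<ce[i,0]<470 and 190<ce[i,1]<330: print("blob",st[i],ce[i],onz(t,ce[i],.02)[:2])
for nm,p,z in[("tall",[(293,118),(360,108),(376,183),(310,192)],.043),("mid",[(85,150),(140,138),(160,208),(102,220)],.027),("short",[(178,140),(235,120),(258,182),(203,203)],.017)]:
    q=np.array([onz(t,f2(v),z)[:2] for v in p]);print(nm,q.mean(0),"tray",(q.mean(0)-np.mean(R,0))@tx,(q.mean(0)-np.mean(R,0))@ty,[np.linalg.norm(q[i]-q[i-1]).round(3) for i in range(4)])
# tall top face in scene
for nm,p,z in[("tall",[(382,393),(456,393),(458,493),(378,493)],.043),("mid",[(638,418),(712,412),(720,492),(642,496)],.027),("short",[(512,435),(587,427),(602,488),(524,502)],.017)]:
    q=np.array([onz(s,f3(v),z)[:2] for v in p]);print("scene",nm,q.mean(0).round(4),[np.linalg.norm(q[i]-q[i-1]).round(3) for i in range(4)])
for nm,c,f,p in[("top",t,f2,[(572,327),(628,294),(650,325),(590,357),(740,560)]),("scene",s,f3,[(117,310),(195,290),(185,258),(112,268)])]:
    print(nm,"clip",[onz(c,f(v),.03)[:2].round(4) for v in p])
for nm,p,h in[("brush",(235,290),.10),("comb",(308,260),.005),("jar",(394,166),.065),("bottle",(340,125),.15)]:print(nm,onz(t,p,h).round(3))
E
```

```text
unit [[0.761 0.384]
 [0.781 0.185]
 [0.582 0.164]
 [0.562 0.361]] sides [np.float64(0.2), np.float64(0.2), np.float64(0.2), np.float64(0.199)]
c [0.67124131 0.273669  ] yaw 6.334949567600822
front [[0.483 0.351]
 [0.504 0.158]] 0.19401332246345854 x local [np.float64(-0.1789753131821139), np.float64(-0.1793786982130536)]
scene unit back [[0.761 0.381]
 [0.782 0.186]]
scene front [[0.489 0.351]
 [0.509 0.158]]
tray [[ 0.634  0.028]
 [ 0.685 -0.192]
 [ 0.558 -0.22 ]
 [ 0.509 -0.003]] [ 0.59637933 -0.09696862] [np.float64(0.129), np.float64(0.225), np.float64(0.13), np.float64(0.223)]
tx [0.9733938  0.22913861]
blob [332 199  23  21 361] [342.7867036  209.32686981] [ 0.60746894 -0.16612212]
blob [302 202  20  21 264] [311.75757576 212.0719697 ] [ 0.60163823 -0.09122849]
blob [278 207  19  20 287] [287.09756098 216.62020906] [ 0.59128529 -0.03167132]
blob [ 410  256   48   68 1277] [434.06108066 289.21143305] [ 0.41539744 -0.37659098]
tall [ 0.60550454 -0.16221304] tray -0.006067588168648334 -0.06559945506455712 [np.float64(0.047), np.float64(0.042), np.float64(0.048), np.float64(0.041)]
[... 301 characters left out ...]
0.037)]
scene tall [ 0.6299 -0.1585] [np.float64(0.071), np.float64(0.038), np.float64(0.071), np.float64(0.039)]
scene mid [ 0.6075 -0.0294] [np.float64(0.056), np.float64(0.039), np.float64(0.058), np.float64(0.039)]
scene short [ 0.6112 -0.0921] [np.float64(0.049), np.float64(0.039), np.float64(0.045), np.float64(0.04)]
top clip [array([ 0.495 , -0.3086]), array([ 0.515 , -0.3441]), array([ 0.4957, -0.3568]), array([ 0.4764, -0.3189]), array([ 0.3525, -0.405 ])]
scene clip [array([ 0.5368, -0.3449]), array([ 0.5159, -0.307 ]), array([ 0.4902, -0.3197]), array([ 0.5032, -0.3577])]
brush [0.426 0.085 0.1  ]
comb [ 0.487 -0.081  0.005]
jar [ 0.702 -0.28   0.065]
bottle [ 0.773 -0.143  0.15 ]
```

Call:
move_arm(commands=[[[0.6,1,0],[0,0,1],-1],[[0.6,1,0],[0,0,1],-1],[[0.6,1,0],[0,0,1],-1],[[0.6,1,0],[0,0,1],-1],[[0.6,1,0],[0,0,1],-1]], newtons=40)

```text
clock: 0.7
tcp_pos: [0.2974, -0.3454, 0.2502]
orientation: [0.0, 0.874, 0.486, 0.0]
wrist_force: [1.3, -0.2, 0.5]
finger_gap: 0.0121
```

```bash
python3 - <<'E'
from h import *
t=cam("top")
f2=lambda p:np.array(p)/3.8+[255,170]-.37
b=onz(t,f2((600,311)),.02)[:2];k=onz(t,f2((752,583)),.015)[:2];e=onz(t,f2((740,560)),.02)[:2];m=onz(t,f2((620,341)),.03)[:2];st=onz(t,f2((655,390)),.03)[:2]
u=b-k;L=np.linalg.norm(u);u/=L
print(b,k,L,u,"from tip: boundary",(b-m)@u,"step",(b-st)@u,"tail",(b-e)@u)
print("head if origin at mid", b-u*(L/2-.062), "step mid",(m+st)/2)
print(env.get_state()["joint_pos"])
E
```

```text
[ 0.50461711 -0.32965417] [ 0.33599057 -0.41796661] 0.19035230328139746 [0.88586553 0.46394208] from tip: boundary 0.020257608473525906 step 0.05645860856526112 tail 0.1731325413752786
head if origin at mid [ 0.4752275  -0.34504598] step mid [ 0.47091138 -0.34797405]
[-1.02779899  0.07904444 -0.245881    1.24931509  0.00391064  1.08714633]
```

Call:
move_arm(commands=[[[0.6,1,0],[0,0,1],-1],[[0.6,1,0],[0,0,1],-1],[[0.6,1,0],[0,0,1],-1],[[0.6,1,0],[0,0,1],-1],[[0.6,1,0],[0,0,1],-1]])

```text
clock: 1.25
tcp_pos: [0.4175, -0.1456, 0.2505]
orientation: [0.0, 0.655, 0.756, 0.0]
wrist_force: [0.8, -0.2, -0.2]
finger_gap: -0.0001
```

Call:
move_arm(commands=[[[0,1,0],[0,0,1],-1],[[0,1,0],[0,0,1],-1],[[0,1,0],[0,0,1],-1],[[0,1,0],[0,0,1],-1],[[0,1,0],[0,0,1],-1]])

```text
clock: 1.75
tcp_pos: [0.4167, 0.0543, 0.2504]
orientation: [0.0, 0.357, 0.934, 0.0]
wrist_force: [1.3, 0.2, -0.4]
finger_gap: 0.0002
```

Call:
move_arm(commands=[[[0,1,0],[0,0,1],-1],[[0,1,0],[0,0,1],-1],[[0,1,0],[0,0,1],-1],[[0,1,0],[0,0,1],-1],[[0,1,0],[0,0,1],-1]])

```text
clock: 2.25
tcp_pos: [0.4167, 0.2544, 0.2503]
orientation: [0.0, 0.015, 1.0, 0.0]
wrist_force: [1.3, 0.7, 0.5]
finger_gap: 0.0001
```

```bash
python3 - <<'E'
from h import *
s=env.get_state()
print(s)
t=cam("top");cv2.imwrite("pics/top1.png",cv2.cvtColor(t["frame"],cv2.COLOR_RGB2BGR))
E
```

```text
{'clock': 2.25, 'joint_pos': array([ 3.83590128e-01,  1.45269078e-01, -1.70264586e-01,  1.25503259e+00,
       -4.16784963e-05,  4.14489751e-01]), 'qvel': array([ 0.79328803,  0.38247412,  0.44768611,  0.05795685, -0.00359957,
       -0.59363909]), 'tau': array([ -2.5939621 , -40.90684533,  27.5826627 ,   0.28151049,
         0.1192798 ,   0.65569684]), 'tcp_pos': array([0.41674997, 0.25444943, 0.25031611]), 'orientation': array([1.14095624e-04, 1.54491996e-02, 9.99880647e-01, 2.54936952e-05]), 'wrist_force': array([1.33111595, 0.73345523, 0.51823625]), 'ft_torque': array([ 0.02427059, -0.00274577, -0.03760456]), 'finger_gap': 9.411092474137781e-05}
```

View pics/top1.png

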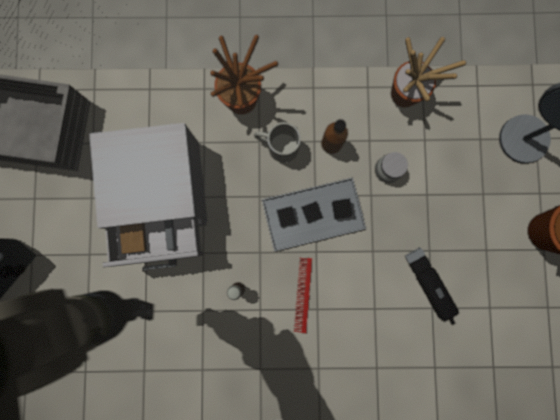

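The gripper is in front of the drawer face, with the fingers at about (150,310), and nothing has moved. Next I'll line up the yaw and go down to the strip above the latch.

Call:
move_arm(commands=[[[0,-0.1,-0.6],[0,0,1],-1],[[0,-0.1,-0.7],[0,0,0],-1],[[0,0,-0.7],[0,0,0],-1],[[0,0,-0.7],[0,0,0],-1],[[0,0,-0.35],[0,0,0],-1]])

```text
clock: 2.8
tcp_pos: [0.4156, 0.2441, 0.1258]
orientation: [-0.002, -0.051, 0.999, -0.001]
wrist_force: [0.6, 0.1, 0.4]
finger_gap: -0.0001
```

Call:
move_arm(commands=[[[0.35,0.04,0],[0,0,0],-1],[[0.35,0.04,0],[0,0,0],-1],[[0.2,0.02,0],[0,0,0],-1],[[0.2,0.02,0],[0,0,0],-1],[[0,0,0],[0,0,0],-1]])

```text
clock: 3.3
tcp_pos: [0.4619, 0.2496, 0.1284]
orientation: [0.0, -0.051, 0.999, 0.0]
wrist_force: [-0.3, -0.5, 0.2]
finger_gap: 0.0001
```

```bash
python3 - <<'E'
from h import *
t=cam("top");s=cam("scene")
a=cv2.resize(t["frame"][180:340,60:260],None,fx=2,fy=2);b=cv2.resize(s["frame"][140:300,300:500],None,fx=2,fy=2)
cv2.imwrite("pics/p2.png",cv2.convertScaleAbs(cv2.cvtColor(np.hstack([a,b]),cv2.COLOR_RGB2BGR),alpha=1.4))
st=env.get_state();print(st["tcp_pos"],st["orientation"],st["wrist_force"],proj(t,st["tcp_pos"]))
E
```

```text
[0.46066318 0.24953227 0.12825967] [-2.84629746e-04 -5.15488936e-02  9.98670431e-01 -7.94885354e-06] [ 0.39535143 -0.33524454 -0.84835151] [154.8433975  275.64670281]
```

View pics/p2.png

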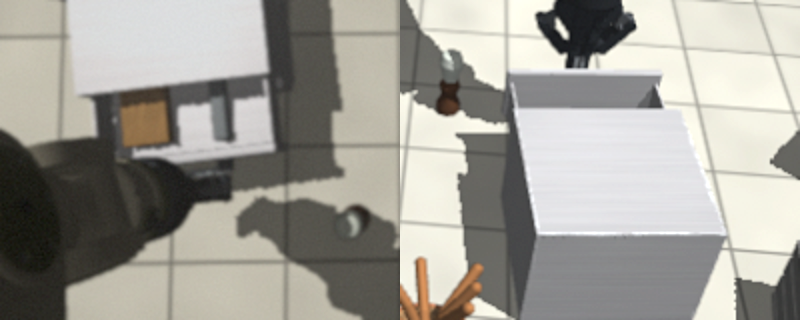

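The fingers are centred behind the drawer face, with the tips at 109 mm, above the latch and below the rim. Pushing now.

Call:
move_arm(commands=[[[0.35,0.039,0],[0,0,0],-1],[[0.35,0.039,0],[0,0,0],-1],[[0.35,0.039,0],[0,0,0],-1],[[0.35,0.039,0],[0,0,0],-1],[[0.35,0.039,0],[0,0,0],-1]])

```text
clock: 3.9
tcp_pos: [0.5296, 0.2573, 0.1283]
orientation: [-0.001, -0.052, 0.999, -0.0]
wrist_force: [-2.8, 0.1, 2.4]
finger_gap: -0.0002
```

Call:
move_arm(commands=[[[0.15,0.017,0],[0,0,0],-1],[[0.15,0.017,0],[0,0,0],-1],[[0.1,0.01,0],[0,0,0],-1],[[0.05,0.005,0],[0,0,0],-1],[[0,0,0],[0,0,0],-1]])

```text
clock: 4.4
tcp_pos: [0.549, 0.2595, 0.1282]
orientation: [0.0, -0.052, 0.999, 0.0]
wrist_force: [-0.4, 0.0, -0.8]
finger_gap: -0.0002
```

Call:
move_arm(commands=[[[0.05,0.005,0],[0,0,0],-1],[[0.05,0.005,0],[0,0,0],-1],[[0,0,0],[0,0,0],-1]])

```text
clock: 4.7
tcp_pos: [0.5518, 0.2598, 0.1282]
orientation: [-0.001, -0.052, 0.999, 0.0]
wrist_force: [-4.8, -1.0, 2.3]
finger_gap: 0.0002
```

```bash
python3 - <<'E'
from h import *
t=cam("top");s=cam("scene")
a=cv2.resize(t["frame"][100:260,60:260],None,fx=2,fy=2);b=cv2.resize(s["frame"][140:300,300:500],None,fx=2,fy=2)
cv2.imwrite("pics/p3.png",cv2.convertScaleAbs(cv2.cvtColor(np.hstack([a,b]),cv2.COLOR_RGB2BGR),alpha=1.4))
st=env.get_state();print(st["tcp_pos"],st["wrist_force"])
E
```

```text
[0.55181826 0.2597728  0.12826567] [-4.89338715  1.22792555  2.79308701]
```

View pics/p3.png

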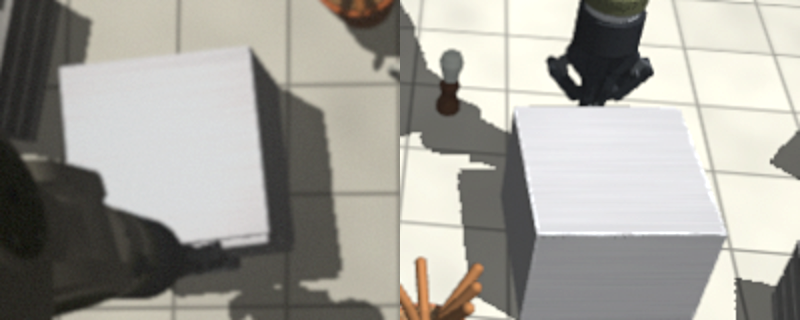

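The drawer now looks almost flush with the unit. I'll push on until the force climbs, which means it has reached the stop.

Call:
move_arm(commands=[[[0.05,0.005,0],[0,0,0],-1],[[0.05,0.005,0],[0,0,0],-1],[[0,0,0],[0,0,0],-1]])

```text
clock: 5.1
tcp_pos: [0.5519, 0.2598, 0.1283]
orientation: [-0.005, -0.052, 0.999, -0.0]
wrist_force: [-16.4, -1.8, 10.6]
finger_gap: 0.0002
```

Call:
move_arm(commands=[[[0.05,0.005,0],[0,0,0],-1],[[0.05,0.005,0],[0,0,0],-1],[[0,0,0],[0,0,0],-1]])

```text
clock: 5.4
tcp_pos: [0.5518, 0.2597, 0.1283]
orientation: [-0.008, -0.053, 0.999, -0.001]
wrist_force: [-27.9, -3.8, 19.2]
finger_gap: -0.0001
```

The tool has stopped at x=0.5518 while the force climbed to 28 N, so the drawer is at its stop. Backing off and going up.

Call:
move_arm(commands=[[[-0.2,-0.022,0],[0,0,0],-1],[[-0.5,-0.05,0],[0,0,0],-1],[[-0.8,-0.08,0],[0,0,0],-1],[[0,0,1],[0,0,0],-1],[[0,0,1],[0,0,0],-1]])

```text
clock: 5.9
tcp_pos: [0.4978, 0.2536, 0.2067]
orientation: [-0.003, -0.052, 0.999, -0.001]
wrist_force: [1.1, 1.0, 1.0]
finger_gap: 0.0003
```

```bash
python3 - <<'E'
from h import *
s=cam("scene");t=cam("top")
a=cv2.resize(t["frame"][100:260,60:260],None,fx=2,fy=2);b=cv2.resize(s["frame"][140:300,300:500],None,fx=2,fy=2)
cv2.imwrite("pics/p4.png",cv2.convertScaleAbs(cv2.cvtColor(np.hstack([a,b]),cv2.COLOR_RGB2BGR),alpha=1.4))
st=env.get_state();print(st["tcp_pos"],st["wrist_force"],st["joint_pos"])
E
```

```text
[0.50426519 0.25565213 0.21429139] [ 1.08712306 -0.18455622  0.77539665] [ 3.27323733e-01  2.97826164e-01 -6.38871875e-02  1.19755789e+00
 -1.69706780e-04  2.23894915e-01]
```

View pics/p4.png

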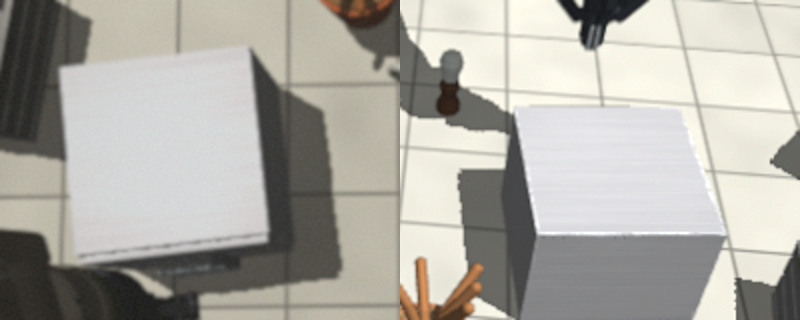

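The drawer is shut: its front lies parallel to the unit with only a hairline seam, at about (170,245) in the crop. Now over to the tall guard, staying high.

Call:
move_arm(commands=[[[0.25,-1,0],[0,0,0],-1],[[0.25,-1,0],[0,0,0],-1],[[0.25,-1,0],[0,0,0],-1],[[0.25,-1,0],[0,0,0],-1],[[0.25,-1,0],[0,0,0],-1]])

```text
clock: 6.5
tcp_pos: [0.5521, 0.0528, 0.2083]
orientation: [0.001, -0.052, 0.999, -0.0]
wrist_force: [0.5, 0.6, 1.1]
finger_gap: 0.0001
```

Call:
move_arm(commands=[[[0.25,-1,0],[0,0,0],-1],[[0.25,-1,0],[0,0,0],-1],[[0.25,-1,0],[0,0,0],-1],[[0.25,-1,0],[0,0,0],-1],[[0.25,-0.9,0],[0,0,0],-1]])

```text
clock: 7.0
tcp_pos: [0.6019, -0.1441, 0.2082]
orientation: [0.001, -0.051, 0.999, -0.0]
wrist_force: [0.4, -0.3, 0.5]
finger_gap: -0.0001
```

Call:
move_arm(commands=[[[0,0,0],[0,0,0],-1],[[0,0,0],[0,0,0],-1],[[0,0,0],[0,0,0],-1]])

```text
clock: 7.3
tcp_pos: [0.6009, -0.1409, 0.208]
orientation: [-0.0, -0.052, 0.999, 0.0]
wrist_force: [0.3, -0.1, -0.4]
finger_gap: -0.0002
```

Call:
move_arm(commands=[[[0.15,-0.58,0],[0,0,0],-1],[[0,0,-0.8],[0,0,0],-1],[[0,0,-0.8],[0,0,0],-1],[[0,0,-0.6],[0,0,0],-1],[[0,0,0],[0,0,0],-1]])

```text
clock: 7.8
tcp_pos: [0.6044, -0.1621, 0.1167]
orientation: [-0.003, -0.053, 0.999, 0.002]
wrist_force: [-0.8, -0.1, -0.0]
finger_gap: -0.0003
```

```bash
python3 - <<'E'
from h import *
s=cam("scene")
cv2.imwrite("pics/p5.png",cv2.cvtColor(cv2.resize(s["frame"][130:290,140:340],None,fx=4,fy=4)[:600],cv2.COLOR_RGB2BGR))
st=env.get_state();print(st["tcp_pos"])
p=st["tcp_pos"].copy();p[2]-=.019;print("tip px in crop",(proj(s,p)-[140,130])*4)
E
```

```text
[ 0.60564579 -0.16276962  0.11899377]
tip px in crop [327.3246896 298.7540322]
```

View pics/p5.png

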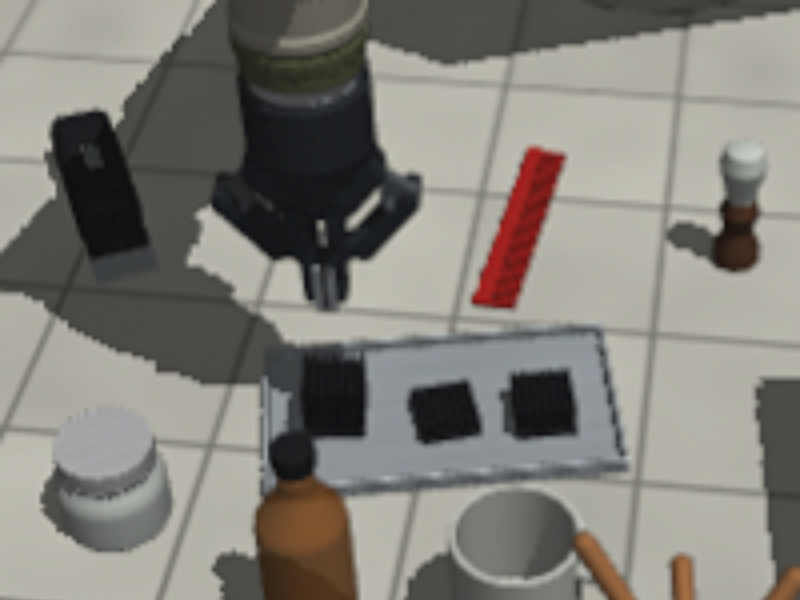

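The fingertips are at (327,300) in the crop, above the tall guard at (335,395), which is visibly the tallest. Going down 32 mm and holding.

Call:
move_arm(commands=[[[0,0,-0.4],[0,0,0],-1],[[0,0,-0.4],[0,0,0],-1],[[0,0,0],[0,0,0],-1],[[0,0,0],[0,0,0],-1],[[0,0,0],[0,0,0],-1]])

```text
clock: 8.35
tcp_pos: [0.6081, -0.1648, 0.0903]
orientation: [0.001, -0.052, 0.999, -0.001]
wrist_force: [0.2, -0.1, 0.8]
finger_gap: -0.0002
```

```bash
python3 - <<'E'
from h import *
s=cam("scene")
cv2.imwrite("pics/p6.png",cv2.cvtColor(cv2.resize(s["frame"][130:280,140:340],None,fx=4,fy=4),cv2.COLOR_RGB2BGR))
st=env.get_state();print(st["tcp_pos"])
t=cam("top");f2=lambda p:np.array(p)/3.8+[255,170]-.37
E
```

```text
[ 0.60796526 -0.16486389  0.0901194 ]
```

View pics/p6.png

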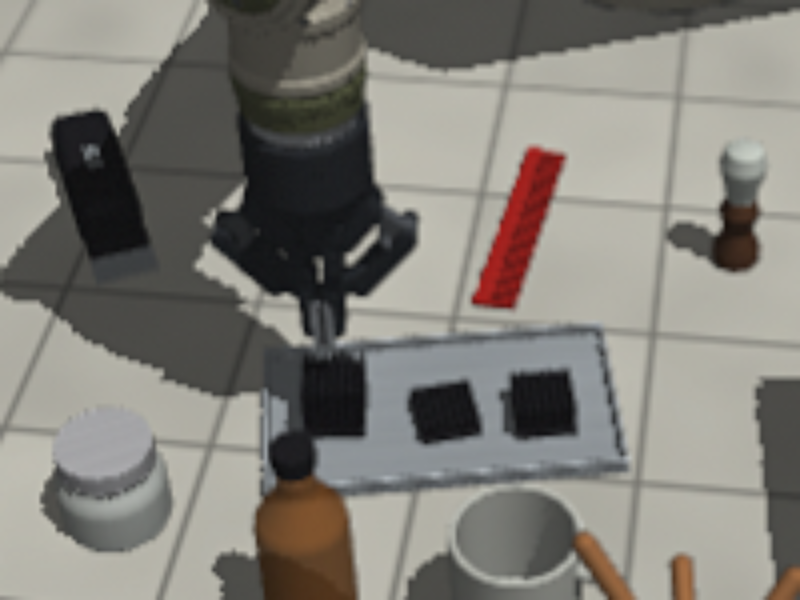

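Call:
move_arm(commands=[[[0,0,0],[0,0,0],-1],[[0,0,0],[0,0,0],-1],[[0,0,0],[0,0,0],-1],[[0,0,0],[0,0,0],-1],[[0,0,0],[0,0,0],-1]])

```text
clock: 8.95
tcp_pos: [0.6069, -0.1647, 0.0882]
orientation: [-0.0, -0.052, 0.999, 0.0]
wrist_force: [-0.1, -0.4, -0.4]
finger_gap: 0.0001
```

Call:
move_arm(commands=[[[0,0,0],[0,0,0],-1],[[0,0,0],[0,0,0],-1],[[0,0,0],[0,0,0],-1],[[0,0,0],[0,0,0],-1],[[0,0,0],[0,0,0],-1]])

```text
clock: 9.45
tcp_pos: [0.6069, -0.1647, 0.0883]
orientation: [0.0, -0.052, 0.999, 0.0]
wrist_force: [0.1, 0.2, 0.4]
finger_gap: 0.0
```

Call:
move_arm(commands=[[[0,0,0],[0,0,0],-1],[[0,0,0],[0,0,0],-1],[[0,0,0],[0,0,0],-1],[[0,0,0],[0,0,0],-1],[[0,0,0],[0,0,0],-1]])

```text
clock: 9.95
tcp_pos: [0.6069, -0.1647, 0.0883]
orientation: [0.0, -0.052, 0.999, 0.0]
wrist_force: [-0.0, -0.2, 0.0]
finger_gap: 0.0003
```

Call:
move_arm(commands=[[[0,0,0],[0,0,0],-1],[[0,0,0],[0,0,0],-1],[[0,0,0],[0,0,0],-1],[[0,0,0],[0,0,0],-1],[[0,0,0],[0,0,0],-1]])

```text
clock: 10.45
tcp_pos: [0.6069, -0.1646, 0.0883]
orientation: [0.0, -0.052, 0.999, 0.0]
wrist_force: [-0.1, -0.9, -0.3]
finger_gap: 0.0001
```

```bash
python3 - <<'E'
from h import *
s=cam("scene")
for p in [(.607,-.1647,.043),(.607,-.158,.043),(.607,-.1647,.069),(.585,-.163,.043),(.629,-.163,.043),(.629,-.163,.003)]: print(p,(proj(s,p)-[140,130])*4)
E
```

```text
(0.607, -0.1647, 0.043) [330.73499329 365.88429905]
(0.607, -0.158, 0.043) [341.04640661 366.7342074 ]
(0.607, -0.1647, 0.069) [327.63535858 336.34668885]
(0.585, -0.163, 0.043) [339.9867266  342.51925786]
(0.629, -0.163, 0.043) [326.53923    390.31205036]
(0.629, -0.163, 0.003) [331.30364193 434.1372513 ]
```

The guard's middle, seen from the side, agrees to within about 5 mm (the limit is 22), and the point has been held for over 2 s. Going up and across to the clipper head.

Call:
move_arm(commands=[[[0,0,1],[0,0,0],-1],[[0,0,1],[0,0,0],-1],[[-0.65,-0.9,0],[0,0,0],-1],[[-0.65,-0.9,0],[0,0,0],-1],[[-0.65,-0.9,0],[0,0,0],-1]])

```text
clock: 11.0
tcp_pos: [0.5285, -0.2735, 0.169]
orientation: [0.0, -0.052, 0.999, -0.0]
wrist_force: [-0.6, -0.6, 0.8]
finger_gap: 0.0001
```

Call:
move_arm(commands=[[[-0.65,-0.9,0],[0,0,0],-1],[[-0.65,-0.9,0],[0,0,0],-1],[[0,0,-0.7],[0,0,0],-1],[[0,0,-0.6],[0,0,0],-1],[[0,0,0],[0,0,0],-1]])

```text
clock: 11.5
tcp_pos: [0.4746, -0.3435, 0.1131]
orientation: [-0.002, -0.051, 0.999, 0.002]
wrist_force: [0.7, 0.5, -0.7]
finger_gap: -0.0001
```

```bash
python3 - <<'E'
from h import *
s=cam("scene")
cv2.imwrite("pics/p7.png",cv2.cvtColor(cv2.resize(s["frame"][110:260,100:300],None,fx=4,fy=4),cv2.COLOR_RGB2BGR))
st=env.get_state();print(st["tcp_pos"])
for p in [(.477,-.344,.03),(.477,-.344,.055)]:print((proj(s,p)-[100,110])*4)
E
```

```text
[ 0.47568734 -0.343838    0.11495804]
[277.74921347 310.01699493]
[272.33948996 282.48828817]
```

View pics/p7.png

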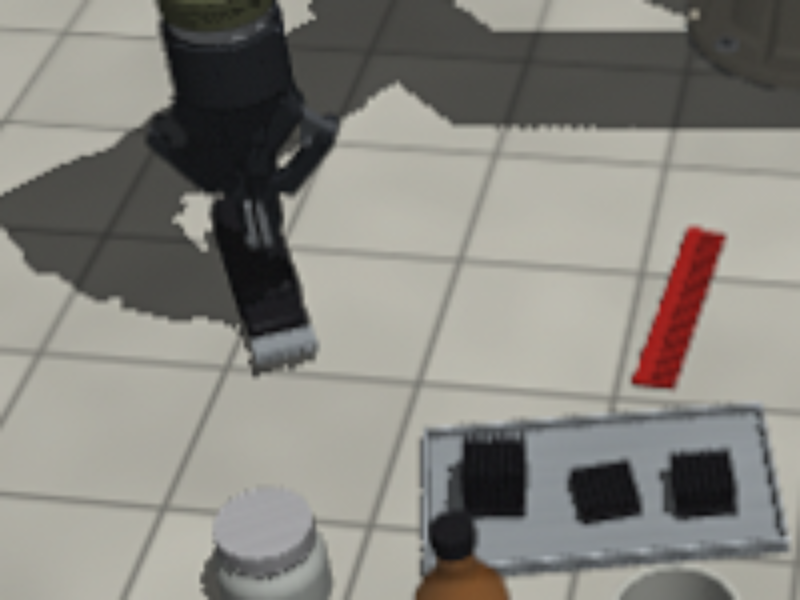

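The target projects to (278,310), on the black head just behind the steel blade edge at about row 330. Going down about 40 mm and holding.

Call:
move_arm(commands=[[[0,0,-0.5],[0,0,0],-1],[[0,0,-0.5],[0,0,0],-1],[[0,0,0],[0,0,0],-1],[[0,0,0],[0,0,0],-1],[[0,0,0],[0,0,0],-1]])

```text
clock: 12.05
tcp_pos: [0.478, -0.3452, 0.0781]
orientation: [0.001, -0.052, 0.999, -0.001]
wrist_force: [0.6, 0.8, 0.9]
finger_gap: 0.0001
```

Call:
move_arm(commands=[[[0,0,0],[0,0,0],-1],[[0,0,0],[0,0,0],-1],[[0,0,0],[0,0,0],-1],[[0,0,0],[0,0,0],-1],[[0,0,0],[0,0,0],-1]])

```text
clock: 12.55
tcp_pos: [0.4769, -0.3447, 0.0764]
orientation: [0.0, -0.052, 0.999, 0.0]
wrist_force: [0.7, 0.2, -0.3]
finger_gap: -0.0001
```

```bash
python3 - <<'E'
from h import *
s=cam("scene");t=cam("top")
cv2.imwrite("pics/p8.png",cv2.cvtColor(cv2.resize(s["frame"][110:260,100:300],None,fx=4,fy=4),cv2.COLOR_RGB2BGR))
cv2.imwrite("pics/t8.png",cv2.cvtColor(t["frame"],cv2.COLOR_RGB2BGR))
st=env.get_state();print(st["tcp_pos"],st["wrist_force"])
E
```

```text
[ 0.47689688 -0.34465445  0.07628386] [ 0.52602475  0.9523269  -0.6368275 ]
```

View pics/p8.png

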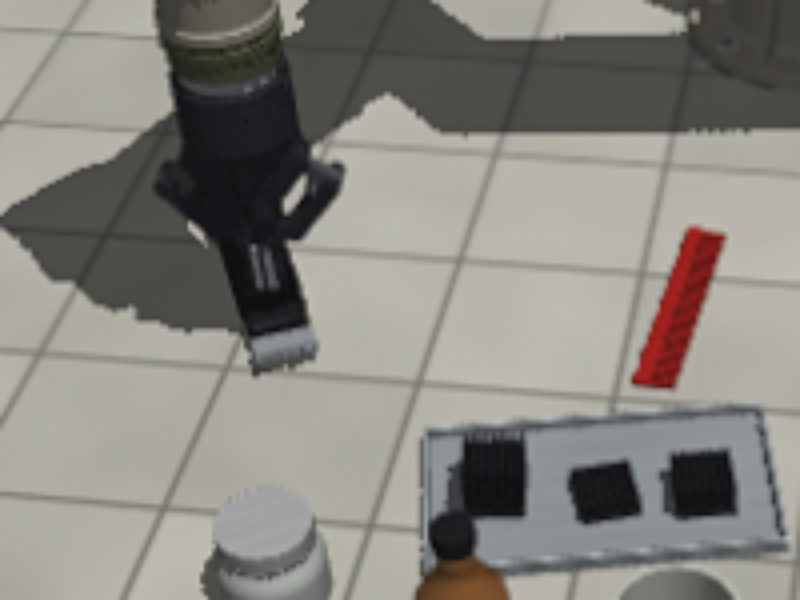

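View pics/t8.png

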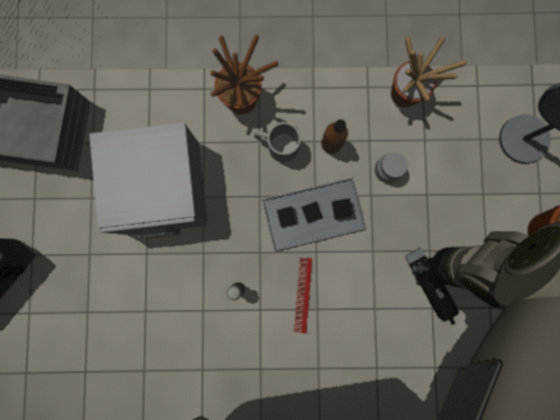

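The fingertips hover over the head at (265,280) in the scene crop. All items are where they began, and the drawer is closed. Holding on, then a last check.

Call:
move_arm(commands=[[[0,0,0],[0,0,0],-1],[[0,0,0],[0,0,0],-1],[[0,0,0],[0,0,0],-1],[[0,0,0],[0,0,0],-1],[[0,0,0],[0,0,0],-1]])

```text
clock: 13.15
tcp_pos: [0.4769, -0.3447, 0.0763]
orientation: [0.0, -0.052, 0.999, 0.0]
wrist_force: [-0.4, 0.3, -0.9]
finger_gap: -0.0001
```

Call:
move_arm(commands=[[[0,0,0],[0,0,0],-1],[[0,0,0],[0,0,0],-1],[[0,0,0],[0,0,0],-1],[[0,0,0],[0,0,0],-1],[[0,0,0],[0,0,0],-1]])

```text
clock: 13.65
tcp_pos: [0.4769, -0.3447, 0.0763]
orientation: [-0.0, -0.052, 0.999, 0.0]
wrist_force: [-0.7, 0.3, 0.0]
finger_gap: 0.0001
```

Call:
move_arm(commands=[[[0,0,0],[0,0,0],-1],[[0,0,0],[0,0,0],-1],[[0,0,0],[0,0,0],-1],[[0,0,0],[0,0,0],-1],[[0,0,0],[0,0,0],-1]])

```text
clock: 14.15
tcp_pos: [0.4769, -0.3446, 0.0763]
orientation: [-0.0, -0.052, 0.999, 0.0]
wrist_force: [-0.4, 0.4, 0.1]
finger_gap: 0.0
```

Call:
move_arm(commands=[[[0,0,0],[0,0,0],-1],[[0,0,0],[0,0,0],-1],[[0,0,0],[0,0,0],-1],[[0,0,0],[0,0,0],-1],[[0,0,0],[0,0,0],-1]])

```text
clock: 14.65
tcp_pos: [0.4769, -0.3446, 0.0763]
orientation: [-0.0, -0.052, 0.999, 0.0]
wrist_force: [-0.7, -0.7, 0.4]
finger_gap: -0.0002
```

```bash
python3 - <<'E'
from h import *
t=cam("top");o=cv2.cvtColor(cv2.imread("pics/top0.png"),cv2.COLOR_BGR2RGB)
im=t["frame"];cv2.imwrite("pics/c9.png",cv2.convertScaleAbs(cv2.cvtColor(cv2.resize(im[195:250,85:215],None,fx=6,fy=6,interpolation=cv2.INTER_CUBIC),cv2.COLOR_RGB2BGR),alpha=1.5))
C=np.array([.67124,.27367]);a=np.array([.9939,.1103]);n=np.array([-a[1],a[0]])
for d in(0,.01):
    p=[(proj(t,[*(C-a*(.11+d)+n*w),.146])-[85,195])*6 for w in(.098,-.098)];print(d,np.round(p))
st=env.get_state();print(st["clock"],st["tcp_pos"],st["wrist_force"])
E
```

```text
0 [[ 89. 226.]
 [656. 158.]]
0.01 [[ 91. 255.]
 [659. 186.]]
14.7 [ 0.47693549 -0.34462629  0.07631134] [ 0.24162209 -0.20807639 -0.43775742]
```

View pics/c9.png

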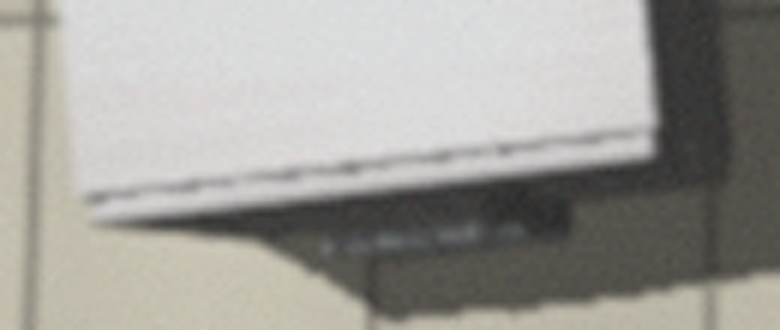

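The drawer's edge runs from (90,224) to (655,157). The predicted home position is (89,226) to (656,158), so it is home. Handing in.

```bash
python3 -c "
from workcell import job
print(job.hand_in())"
```

```text
the job is handed in; nothing more can be done
None
```

The drawer is shut and both points were made in order. I handed the job in with the fingertips still over the clipper's cutting head; the hand-in gives no verdict.

- **Drawer:** I pushed it with the closed fingertips on the strip above the latch until it stopped and the force rose to 28 N. In the last picture its front edge lay within about 1 mm of the home position.
- **Tallest guard:** I pointed for about 2.5 s, with the tips about 26 mm above it. The side camera put the guard's middle about 5 mm from where the top camera did; the allowance is 22 mm.
- **Clipper head:** I pointed for over 2.5 s and stayed there, with the tips about 27 mm above it, at 14.7 s on the clock. The exact point on the head is known only to about 7 mm along the clipper, because its origin is given only as "near mid-length". I aimed between the two likely spots.
- **Loose things:** The last full pictures, taken as the clipper hold began, showed everything where it began, judged by eye. The wrist force stayed at noise level (about 1 N) except during the drawer push; that would not show a touch as light as 0.3 N.

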